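# Hang the cabinet door on its two lift-off pins

## Task

Take the small wooden door out of its drying stand and hang it on the little cabinet: with the door standing well open, lower both of its knuckles gently onto the two upright hinge pins until it sits fully down. Then swing the door shut against the frame and let go. Never force it on the cabinet, and leave the glue bottle, the tape roll and the mixing cup where they are.

Things in the scene. Friction and masses are not known exactly. Their poses are not given: they have to be found in the camera images.
- leaf: Loose upright wooden door leaf, about 0.3 kg, panel 14 (x) x 110 (y) x 150 (z) mm. Origin: middle of its underside; z up, -x its front (20 mm steel knob, 18 mm proud, 75 mm up, at y +38), -y its hinge edge. Pinch it across the 14 mm thickness at the middle of the top edge. In the stand it may lean a degree or two.
- knuckle (a point): On the leaf: centre of the lower end of the lower knuckle (leaf x 0, y -68, z +20 mm). The two knuckles are upright steel tubes beyond the hinge edge, outer diameter 21, bore 10.5, 20 mm long, on one line; the upper one's lower end is 90 mm higher.
- cabinet: Fixed plywood cabinet, 159 wide (y), 180 high, open front facing its own -x. Origin: on the bench, mid-width, in the plane of the front of the latch-side jamb (y +42 to +79 mm), which the back of the shut door meets. A shut door's axes are parallel to the cabinet's; open by 90 degrees its y axis points along the cabinet's -x. Over 40 N of door on cabinet, both pins added up, is forcing it.
- pin_seat (a point): Nominal spot, fixed in the cabinet (x -7, y -57.5, z +40 mm): foot of the lower pin, where the lower knuckle's end rests when fully down (upper pin's foot: 90 mm above). Pins: diameter 8, 16 mm tall, top 3 mm tapering to 5 mm. Their bracket is clamped in slots: both pins together really stand anywhere up to 12 mm either way along the cabinet's y; find them by feel or sight.
- upper_arm (a point): Nominal underside of the upper bracket arm (cabinet x -7, y -57.5, z +122 mm). Each pin stands on such an arm, 14 wide, 8 thick, reaching forward from the hinge jamb. So bring the open door in from the front with its knuckles 20 to 35 mm over their seats, then lower it; not from above. Pins and arms do not yield. Once hung, the door turns freely with light friction and stays where it is left.
- stand: Fixed wooden drying stand, base 90 x 80 x 12 mm; two rails up to 47 mm high leave a 15.5 mm groove along its y in which the leaf stands, underside 12 mm above the bench, the leaf's axes parallel to the stand's. Origin: underside, centre.
- glue_bottle: Loose squeeze bottle 43 mm wide, 120 mm high, standing inside the cabinet. Leave alone. Origin: centre of its underside.
- tape_roll: Loose roll of masking tape lying flat, 105 x 25 mm high, on the bench between and behind stand and cabinet. Leave alone. Origin: centre of its underside.
- mix_cup_0: Loose mixing cup 57 mm wide, 48 mm high, on the bench between stand and cabinet, nearer the robot. Leave alone. Origin: centre of its underside.

How it is judged:
On the way:
1. the door sits fully down on both pins (knuckles within 4 mm of their seats) while standing open by more than 30 degrees (z of knuckle in the frame of cabinet between 0.034 and 0.044 m and x of knuckle in the frame of cabinet between -0.014 and 0 m and y of knuckle in the frame of cabinet between -0.073 and -0.042 m and angle between leaf's own z axis and vertical below 0.08 rad and angle between the y axis of leaf and the y axis of cabinet, either way round above 0.52 rad), for 0.2 s.
At the end, for the whole second after the job is handed in: The door hangs on both pins, fully down (lower knuckle 34 to 44 mm above the bench, within 7 mm front to back and 15.5 mm sideways of the nominal pin line), within 0.08 rad of upright, shut to within 0.08 rad of the frame, at rest and let go (z of knuckle in the frame of cabinet between 0.034 and 0.044 m and x of knuckle in the frame of cabinet between -0.014 and 0 m and y of knuckle in the frame of cabinet between -0.073 and -0.042 m and angle between leaf's own z axis and vertical below 0.08 rad and angle between the y axis of leaf and the y axis of cabinet, either way round below 0.08 rad and y of leaf in the frame of cabinet above -0.02 m and linear speed of leaf below 0.02 m/s); the robot touches nothing.
It fails at once if the door is pressed or knocked against the cabinet or its pins with more than 40 N (contact force between leaf and cabinet above 40 N).
It fails at once if the robot presses on the cabinet with more than 25 N (contact force between any of the arm, the fingers and cabinet above 25 N).
It fails at once if the glue bottle, tape roll or mixing cup is moved by more than 30 mm (distance of any of glue_bottle, tape_roll, mix_cup_0 from where it was at the start of the episode above 0.03 m).
It also fails if it takes over 67 s, if anything falls off the work surface, if the arm or the gripper's body presses on something with over 40 N, if the wrist force passes 120 N, or if a joint passes its speed limit or range.

## Robot

A 6-joint arm with a two-finger parallel gripper is mounted at the origin on the work surface; the furniture and walls round the work are solid. World frame = base frame: x ahead of the robot, y to its left, z up, the work surface at z = 0. Lengths are in m, angles in rad, forces in N, time in s.
With the tool pointing down it reaches from about 0.325 to 0.9 m from the base axis. Payload 6.1 kg.
Tool frame: the origin (TCP) lies midway between the tips of the shut fingers; the grasp point (between the pads) lies 19 mm behind it (r.pinch_z is the distance from the TCP to the grasp point, in m); y points along the fingers, x is the direction in which the jaws open and shut, and the axes are right-handed (so a half turn about y gives the same grasp; the last joint's range is limited). The gripper opens to 87 mm and grips with 3 to 60 N. Pads are 19 mm wide; open, the fingers measure 117 mm over their backs; the gripper's body (75 mm by 190 mm) begins 51 mm behind the grasp point.
Start: joints at [1.014, 0.22, 1.526, -0, 1.395, -0.126], TCP at [0.261, 0.568, 0.223] pointing down, gripper open.
Joint ranges: [-2.98, 2.98], [-0.91, 2.08], [0.09, 2.57], [-1.24, 4.39], [0.2, 2.65], [-2.68, 2.68]. Speed limits (rad/s): [2.57, 2.57, 3.01, 3.14, 3.14, 3.14].

## Interface

Orientations are given as a unit quaternion [x, y, z, w].
In Python, from bench import r gives the robot as it stands. The module is installed in compiled form; this text tells all that it offers.
- The arm moves only by the shell command python3 -m crank 'ROWS' [OPENING] [FORCE]. ROWS is JSON, a list of rows, each a list of 2 entries, a list of its own where there are three numbers: the shift along the tool's x, y, z in cm, then the turn, a rotation vector about the tool's x, y, z in degrees. A call has 1 to 8 rows; each row shifts and turns the pose as measured when the row begins, along the tool's axes as they then stand; what a row does not reach is not made up. A row lasts 1/10 s, in which the tool goes at most 50 mm and 8.59 degrees, less where a joint would pass 70% of its speed; a pose out of reach is approached as far as the arm can. A call with a gripper value outside its range is refused whole. OPENING is the opening, from -1 (shut) to 1 (fully open), set as the call begins (- or left out, the last holds). The fingers move at their own pace and stop on an object; FORCE is the grip in N (left out, the last holds). Time passes only in rows, so rows that do not move let the fingers close. It gives the time, the measured TCP pose, the force and the opening at its end, in the units of the state.
- r.observe(): the state, without advancing time (a new reading comes with each control period).
- r.get_image(name): name is "side" or "top" or "wrist"; returns the picture (420x560x3 uint8, red, green, blue); there is no depth.
- r.get_calibration(name): a dict with "camera_matrix" (3x3 intrinsics, pixels), "pose" (4x4, takes a point from camera to world coordinates). Camera axes: x right, y down, z forward; pixel columns grow to the right and rows downward; lengths in m; the calibration is good to about 2 mm. The wrist camera is an equidistant fisheye: a pixel r from the principal point sees the ray r / f radians off the axis. A picture is of the moment at which its call begins: read the wrist's pose just before it. get_calibration takes no time and is no camera call; for the wrist camera it gives the pose at the moment of the call.
- r.sign_off(): hands the job in, once; it reports no verdict.
Trained networks look in the newest picture that a camera, given by its name, has taken for a name from the list of things; names that differ only in an ending like _2 or _b are one class to them, and where a whole thing is asked for, a point or a joint stands for the part that bears it (a point fixed in the world has none). Each returns a list of dicts, best first, with "confidence" (0 to 1); they miss things now and then, are a little off and sometimes report something else, mostly with a low value. They report only what shows in the picture. A call takes as long as a camera call.
- r.find_in(thing, camera): "location" ([column, row] in pixels, amid what is visible of it).
- r.cut_out(thing, camera): "pixels" (420x560 bool, what is visible of it) and "location" ([column, row] in pixels, amid what is visible of it).
- r.pinpoint(thing, camera): "location" ([column, row] in pixels: a listed point, or the origin of a listed thing).
The state is a dict: "time": time; "joint_positions": joint angles; "dq": joint speeds; "tau": joint torques, N m; "ee_pos": TCP position; "tcp_rot": TCP orientation; "contact_force": force on the tool from outside, world axes, zero at the start; "wrist_torque": the same for the moment, N m; "width": finger opening in m.
Only numpy, scipy, OpenCV 4.12 (cv2) and the standard library are available. Lean on these libraries where they do the work, as an engineer would, in place of code of your own. Each camera call takes 0.05 s, during which the arm holds its last target. There are 200 camera calls.

## Working session

There is one attempt and no reset: what is moved stays moved. The work goes in short steps, Python scripts to look and compute and a shell command to move; the robot and the scene stay as the last step left them, time stands still between calls to the robot, and variables do not carry over. Pictures are saved under pics/ and viewed, about 8 in all and at most 12, crops included, and the job is handed in when it is done.

```bash
mkdir -p pics; cat > h.py <<'E'
from bench import r
import numpy as np, cv2
from scipy.spatial.transform import Rotation as R
def ray(cam,px,cal=None):
    c=cal or r.get_calibration(cam); K=np.array(c["camera_matrix"]);T=np.array(c["pose"])
    u=(px[0]-K[0,2])/K[0,0]; v=(px[1]-K[1,2])/K[1,1]
    if cam=="wrist":
        t=np.hypot(u,v); d=np.array([np.sin(t)*u/max(t,1e-9),np.sin(t)*v/max(t,1e-9),np.cos(t)])
    else: d=np.array([u,v,1.])
    d=T[:3,:3]@d; return T[:3,3],d/np.linalg.norm(d)
def atz(cam,px,z,cal=None):
    o,d=ray(cam,px,cal); return o+d*(z-o[2])/d[2]
def proj(cam,P,cal=None):
    c=cal or r.get_calibration(cam); K=np.array(c["camera_matrix"]);T=np.array(c["pose"])
    q=T[:3,:3].T@(np.asarray(P)-T[:3,3])
    if cam=="wrist":
        n=np.hypot(q[0],q[1]);t=np.arctan2(n,q[2]); u,v=q[0]/n*t,q[1]/n*t
    else: u,v=q[0]/q[2],q[1]/q[2]
    return np.array([K[0,0]*u+K[0,2],K[1,1]*v+K[1,2]])
def tri(rays):
    A=sum(np.eye(3)-np.outer(d,d) for o,d in rays);b=sum((np.eye(3)-np.outer(d,d))@o for o,d in rays)
    return np.linalg.solve(A,b)
def save(cam,name,crop=None,s=1):
    im=r.get_image(cam)[:,:,::-1]
    if crop: x0,y0,x1,y1=crop; im=im[y0:y1,x0:x1]
    if s!=1: im=cv2.resize(im,None,fx=s,fy=s,interpolation=cv2.INTER_CUBIC)
    cv2.imwrite("pics/"+name+".png",np.ascontiguousarray(im))
E
python3 - <<'E'
from h import *
np.set_printoptions(precision=4,suppress=True)
a=r.get_image("side");b=r.get_image("top")
cv2.imwrite("pics/side0.png",a[:,:,::-1].copy());cv2.imwrite("pics/top0.png",b[:,:,::-1].copy())
for c in("side","top"):
    print(c,np.array(r.get_calibration(c)["pose"]),r.get_calibration(c)["camera_matrix"][0])
for t in["leaf","knuckle","cabinet","pin_seat","upper_arm","stand","glue_bottle","tape_roll","mix_cup_0"]:
    for c in("side","top"):
        print(t,c,[(np.round(d["location"],1),round(d["confidence"],2)) for d in r.pinpoint(t,c)[:2]])
print(r.observe())
E
```

```text
side [[-0.6337 -0.3922  0.6668 -0.0084]
 [-0.7736  0.3266 -0.5431  0.423 ]
 [-0.0048 -0.86   -0.5103  0.5409]
 [ 0.      0.      0.      1.    ]] [408.4374   0.     279.1144]
top [[-0.4082 -0.8766  0.2549  0.33  ]
 [-0.9129  0.3912 -0.1168  0.0942]
 [ 0.0027 -0.2803 -0.9599  0.9517]
 [ 0.      0.      0.      1.    ]] [381.      0.    275.165]
leaf side [(array([343.4, 211.7]), 0.58)]
leaf top [(array([353.6, 181.4]), 0.8)]
knuckle side [(array([330.5, 194. ]), 0.73), (array([192.8, 290.3]), 0.25)]
knuckle top []
cabinet side [(array([193.2, 288.7]), 0.85)]
cabinet top [(array([210.9, 239.6]), 0.8)]
pin_seat side [(array([217.6, 257.2]), 0.98), (array([231.9, 225.1]), 0.17)]
pin_seat top [(array([226.5, 229.1]), 0.59)]
upper_arm side [(array([212.8, 218.6]), 0.72), (array([216.1, 255.5]), 0.2)]
upper_arm top [(array([223.5, 216.2]), 0.87)]
stand side [(array([341.9, 215.5]), 0.84)]
stand top [(array([357. , 181.6]), 0.94)]
glue_bottle side [(array([164.4, 263.5]), 0.48)]
glue_bottle top [(array([252.1, 167. ]), 0.35)]
tape_roll side [(array([232.2, 223. ]), 0.55)]
tape_roll top [(array([252.1, 169.3]), 0.86)]
mix_cup_0 side [(array([287. , 286.3]), 0.71), (array([163.1, 262.6]), 0.37)]
mix_cup_0 top [(array([275.4, 264.1]), 0.97)]
{'time': 1.0, 'joint_positions': array([ 1.0139,  0.2204,  1.5265, -0.    ,  1.3947, -0.1261]), 'dq': array([-0.    , -0.0011,  0.0024,  0.0003,  0.0002,  0.001 ]), 'tau': array([  0.001 , -49.4554, -38.7724,   0.07  ,   0.0468,  -0.0001]), 'ee_pos': array([0.261 , 0.5679, 0.2225]), 'tcp_rot': array([ 0.5953,  0.3816, -0.3816, -0.5953]), 'contact_force': array([-0.6882, -0.1697, -0.9653]), 'wrist_torque': array([ 0.0091, -0.0063, -0.0497]), 'width': 0.08690721228142079}
```

View both.

View pics/side0.png

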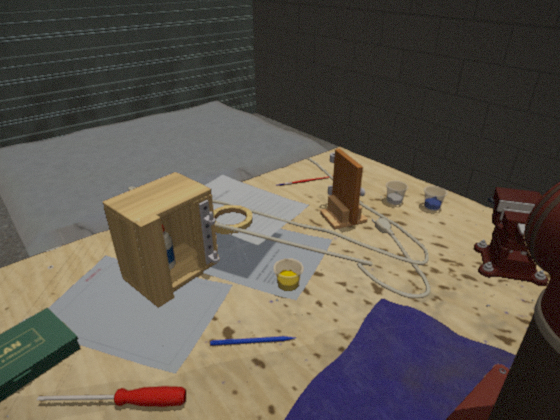

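View pics/top0.png

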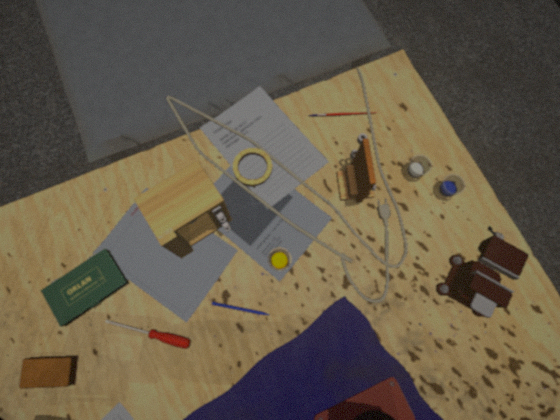

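```bash
python3 - <<'E'
from h import *
np.set_printoptions(precision=4,suppress=True)
S,Tp="side","top"
def t2(n,a,b):
    p=tri([ray(S,a),ray(Tp,b)]);print(n,p,proj(S,p)-a,proj(Tp,p)-b)
t2("leaf",[343.4,211.7],[353.6,181.4]);t2("stand",[341.9,215.5],[357,181.6])
t2("cab",[193.2,288.7],[210.9,239.6]);t2("pin",[217.6,257.2],[226.5,229.1]);t2("arm",[212.8,218.6],[223.5,216.2]);t2("cup",[287,286.3],[275.4,264.1])
print("stand z0",atz(S,[341.9,215.5],0),atz(Tp,[357,181.6],0));print("knuckle z.032",atz(S,[330.5,194],.032))
print("cab z0",atz(S,[193.2,288.7],0),atz(Tp,[210.9,239.6],0));print("pin",atz(S,[217.6,257.2],.04),atz(Tp,[226.5,229.1],.04))
print(r.get_calibration("wrist"))
E
```

```text
leaf [ 0.5531 -0.2344  0.0161] [-0.8117 -0.0171] [0.7148 0.2678]
stand [ 0.5572 -0.2441 -0.0009] [1.6358 0.0062] [-1.4503 -0.5142]
cab [ 0.5716  0.1674 -0.0137] [1.4772 0.1095] [-1.1108 -0.22  ]
pin [0.5634 0.1155 0.0443] [-0.6852 -0.0643] [0.5375 0.1294]
arm [0.5733 0.1099 0.1268] [0.2342 0.0249] [-0.1925 -0.0439]
cup [0.4414 0.0398 0.0099] [-0.5696 -0.0363] [0.4186 0.1423]
stand z0 [ 0.5589 -0.2399  0.    ] [ 0.5542 -0.2467  0.    ]
knuckle z.032 [ 0.615  -0.2542  0.032 ]
cab z0 [0.5594 0.1758 0.    ] [ 0.5665  0.164  -0.    ]
pin [0.5673 0.1119 0.04  ] [0.5654 0.1167 0.04  ]
{'camera_matrix': array([[325.1923,   0.    , 284.2428],
       [  0.    , 325.1923, 215.2718],
       [  0.    ,   0.    ,   1.    ]]), 'pose': array([[ 0.4185,  0.874 ,  0.2471,  0.1926],
       [ 0.9082, -0.4028, -0.1135,  0.5989],
       [ 0.0003,  0.2719, -0.9623,  0.3843],
       [ 0.    ,  0.    ,  0.    ,  1.    ]])}
```

```bash
python3 -m crank '[[[0,-4,0],[0,0,0]],[[-3,-3,-3],[0,0,0]],[[-3.4,-1,-3.4],[0,0,0]],[[-3.4,0,-3.4],[0,0,0]],[[-3.4,0,-3.4],[0,0,0]],[[-3.4,0,-3.4],[0,0,0]],[[-3.4,0,-3.4],[0,0,0]],[[-3.4,0,-3.4],[0,0,0]]]' 1 20; python3 -m crank '[[[-3.4,0,-3.4],[0,0,0]],[[-3.4,0,-3.4],[0,0,0]],[[-3.4,0,-3.4],[0,0,0]],[[-3.4,0,-3.4],[0,0,0]],[[-3.4,0,-3.4],[0,0,0]],[[-3.4,0,-3.4],[0,0,0]],[[-3.4,0,-3.4],[0,0,0]],[[-3.4,0,-3.4],[0,0,0]]]'
```

```text
time: 1.8
ee_pos: [0.3777, 0.2524, 0.3055]
tcp_rot: [0.594, 0.386, -0.384, -0.593]
contact_force: [1.3, 0.2, 0.2]
width: 0.0871
time: 2.6
ee_pos: [0.5179, -0.1222, 0.3097]
tcp_rot: [0.596, 0.389, -0.381, -0.591]
contact_force: [0.3, 0.5, 0.3]
width: 0.0874
```

```bash
cat >> h.py <<'E'
def st():
    o=r.observe();M=R.from_quat(o["tcp_rot"]).as_matrix()
    print("t",round(o["time"],2),"p",o["ee_pos"].round(4),"jawyaw",np.degrees(np.arctan2(M[1,0],M[0,0])).round(2),"down",M[:,1].round(3),"F",o["contact_force"].round(2),"M",o["wrist_torque"].round(3),"w",round(o["width"],4),"q",o["joint_positions"].round(2))
    return o,M
def go(P,yaw):
    o,M=st();d=M.T@(np.asarray(P)-o["ee_pos"])*100
    T=np.array([[np.cos(a:=np.radians(yaw)),0,-np.sin(a)],[np.sin(a),0,np.cos(a)],[0,-1,0]]);T[:,2]=np.cross(T[:,0],T[:,1])
    print("shift cm",d.round(2),"turn deg",np.degrees(R.from_matrix(M.T@T).as_rotvec()).round(2))
E
python3 - <<'E'
from h import *
go([.556,-.242,.28],78)
E
```

```text
t 2.6 p [ 0.5179 -0.1222  0.3097] jawyaw 65.94 down [ 0.014  0.001 -1.   ] F [0.28 0.5  0.34] M [-0.042 -0.076  0.003] w 0.0874 q [-0.38 -0.06  1.66  0.01  1.53 -1.53]
shift cm [-9.4   3.02 -8.33] turn deg [  0.74 -12.06   0.29]
```

```bash
python3 -m crank '[[[-3.1,0.3,-2.8],[0.7,-6,0.3]],[[-2.8,0,-3.1],[0,-6,0]],[[-2,0,-1.9],[0,0,0]],[[0,0,0],[0,0,0]]]'; python3 - <<'E'
from h import *
st()
save("wrist","w1");c=r.get_calibration("wrist")
for t in["leaf","knuckle","stand"]:
    for f in("find_in","pinpoint"): print(t,f,[(np.round(d["location"],1),round(d["confidence"],2)) for d in getattr(r,f)(t,"wrist")[:2]])
for cam in("wrist","top","side"):
    if cam!="wrist": r.get_image(cam)
    for d in r.cut_out("leaf",cam)[:1]:
        m=d["pixels"].astype(np.uint8);np.save("m_"+cam,m);print(cam,m.sum(),d["confidence"],cv2.minAreaRect(cv2.findNonZero(m)))
E
```

```text
time: 3.0
ee_pos: [0.5676, -0.2329, 0.306]
tcp_rot: [0.55, 0.445, -0.445, -0.549]
contact_force: [-0.7, 0.6, -0.1]
width: 0.087
t 3.0 p [ 0.5676 -0.2329  0.306 ] jawyaw 78.0 down [ 0.    -0.001 -1.   ] F [-0.7   0.59 -0.13] M [0.032 0.024 0.02 ] w 0.087 q [-0.52  0.15  1.45 -0.    1.54 -1.88]
leaf find_in [(array([279.1, 190.1]), 0.61)]
leaf pinpoint [(array([282.9, 171. ]), 0.87)]
knuckle find_in [(array([275.2, 185.7]), 0.7)]
knuckle pinpoint [(array([271.7, 219.7]), 0.65)]
stand find_in [(array([287.3, 168.3]), 0.87)]
stand pinpoint [(array([276.6, 166.3]), 0.73)]
wrist 2131 0.93 ((270.0365905761719, 191.67074584960938), (30.037376403808594, 126.5545425415039), 6.340191841125488)
top 1039 0.62 ((363.664306640625, 167.20486450195312), (66.25050354003906, 22.06848907470703), 82.23483276367188)
side 1712 0.87 ((346.27880859375, 186.02615356445312), (38.39414596557617, 74.54811096191406), 5.355824947357178)
```

View pics/w1.png

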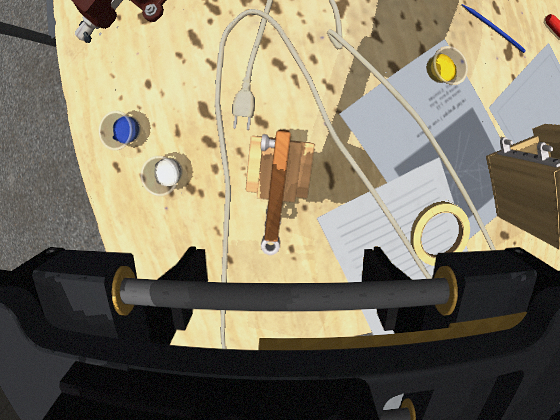

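```bash
python3 - <<'E'
from h import *
im=cv2.imread("pics/w1.png")[115:265,225:330]
cv2.imwrite("pics/w1c.png",cv2.resize(im,None,fx=4,fy=4,interpolation=cv2.INTER_CUBIC))
for p,z in(([284,131],.162),([271,236],.162),([270,245],.142)): print(atz("wrist",p,z))
E
```

```text
[ 0.49851461 -0.21534447  0.162     ]
[ 0.59701893 -0.2493198   0.162     ]
[ 0.61361978 -0.25493011  0.142     ]
```

View pics/w1c.png

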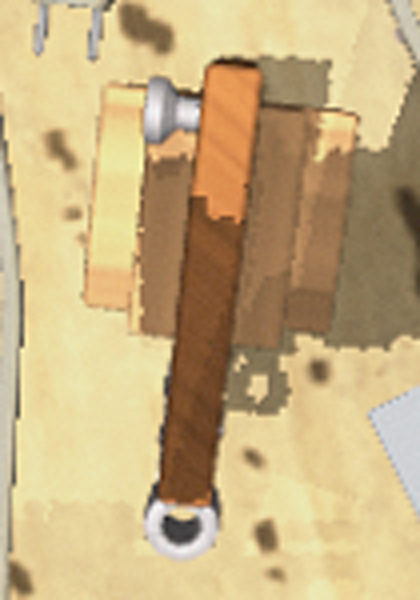

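```bash
python3 - <<'E'
from h import *
a=atz("wrist",[283.5,131.2],.162);b=atz("wrist",[272,239.5],.162);k=atz("wrist",[270.5,245.7],.142)
d=a-b;print(a,b,k,np.linalg.norm(d),np.degrees(np.arctan2(d[1],d[0]))-90, np.degrees(np.arctan2(*(a-k)[1::-1]))-90)
y=np.degrees(np.arctan2(d[1],d[0]))-90;m=(a+b)/2;print(m)
go([m[0],m[1],.22],y)
go([m[0],m[1],.125],y)
E
```

```text
[ 0.49860352 -0.21584009  0.162     ] [ 0.60087019 -0.24914874  0.162     ] [ 0.61451936 -0.25457942  0.142     ] 0.10755434330757604 71.95937447780702 71.52026001255689
[ 0.54973685 -0.23249442  0.162     ]
t 3.6 p [ 0.5671 -0.2292  0.3073] jawyaw 78.21 down [ 0.002 -0.001 -1.   ] F [0.56 0.55 0.79] M [-0.003 -0.002  0.051] w 0.0869 q [-0.51  0.15  1.45 -0.    1.54 -1.88]
shift cm [-0.67  8.73  1.64] turn deg [ 0.1   6.25 -0.04]
t 3.6 p [ 0.5671 -0.2292  0.3073] jawyaw 78.21 down [ 0.002 -0.001 -1.   ] F [0.56 0.55 0.79] M [-0.003 -0.002  0.051] w 0.0869 q [-0.51  0.15  1.45 -0.    1.54 -1.88]
shift cm [-0.67 18.23  1.66] turn deg [ 0.1   6.25 -0.04]
```

```bash
python3 -m crank '[[[-0.6,4,1],[0,6.4,0]],[[-0.7,4.4,0.7],[0,0,0]],[[0,0,0],[0,0,0]],[[0,0,0],[0,0,0]]]'; python3 - <<'E'
from h import *
st()
c=r.get_calibration("wrist");im=r.get_image("wrist")
import pickle;pickle.dump(c,open("c2.pkl","wb"))
st()
cv2.imwrite("pics/w2.png",im[:,:,::-1].copy())
E
```

```text
time: 4.0
ee_pos: [0.5486, -0.2376, 0.225]
tcp_rot: [0.576, 0.415, -0.413, -0.571]
contact_force: [-0.3, -0.0, 0.6]
width: 0.0865
t 4.0 p [ 0.5486 -0.2376  0.225 ] jawyaw 71.63 down [ 0.007 -0.004 -1.   ] F [-0.3  -0.04  0.59] M [-0.003  0.003  0.003] w 0.0865 q [-0.54  0.15  1.6   0.    1.38 -1.79]
t 4.05 p [ 0.5484 -0.2375  0.2246] jawyaw 71.64 down [ 0.006 -0.003 -1.   ] F [-1.13  0.62  0.21] M [0.006 0.013 0.057] w 0.0871 q [-0.54  0.15  1.6   0.    1.38 -1.79]
```

View pics/w2.png

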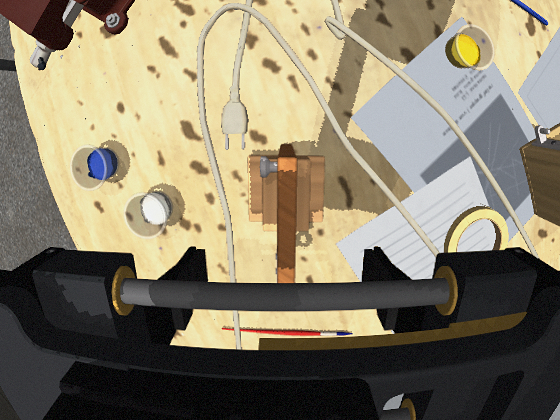

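```bash
python3 - <<'E'
from h import *
import pickle;c=pickle.load(open("c2.pkl","rb"))
im=cv2.imread("pics/w2.png")[:,:,::-1].astype(int)
for row in(155,190,220,250,270): print(row,im[row,262:312,0]-im[row,262:312,2])
a=atz("wrist",[287.2,145],.162,c);b=atz("wrist",[286,282],.162,c);d=a-b
y=np.degrees(np.arctan2(d[1],d[0]))-90;m=a-.055*d/np.linalg.norm(d);print(a,b,y,m)
go([m[0],m[1],.125],y)
E
```

```text
155 [53 57 53 55 55 47 54 52 51 49 50 46 51 49 50 48 49 48 45 43 47 44 45 44
 49 43 46 40 51 39 40 41 42 47 48 47 49 48 48 44 47 48 46 49 48 45 43 39
 41 43]
190 [62 72 79 76 80 75 75 78 77 75 77 80 81 81 78 58 69 68 75 77 78 72 73 75
 77 80 81 80 77 74 74 71 72 66 56 67 69 63 68 65 67 67 69 72 69 68 65 58
 63 79]
220 [85 75 84 83 80 81 75 77 80 79 82 85 85 82 78 51 66 72 72 72 73 75 74 74
 76 76 76 78 80 76 80 79 73 66 55 71 69 70 69 71 71 73 72 72 75 73 66 59
 72 66]
250 [66 71 71 72 67 63 69 72 73 72 76 84 86 79 62 39 67 69 71 70 70 69 68 71
 74 72 78 69 77 72 70 68 65 62 79 76 76 71 69 69 68 73 68 67 73 74 72 62
 64 72]
270 [ 74  75  74  79  73  75  73  77  76  74  76  76  76  56   1  56 102 114
 120 123 124 128 126 130 129 126 126 126 124 123 120 108  82  72  73  76
  78  80  76  80  80  81  77  77  76  77  74  75  75  77]
[ 0.49093735 -0.21670744  0.162     ] [ 0.58941772 -0.25021787  0.162     ] 71.20783168698384 [ 0.54300549 -0.23442494  0.162     ]
t 4.05 p [ 0.5484 -0.2375  0.2246] jawyaw 71.64 down [ 0.006 -0.003 -1.   ] F [-1.13  0.62  0.21] M [0.006 0.013 0.057] w 0.0871 q [-0.54  0.15  1.6   0.    1.38 -1.79]
shift cm [0.13 9.96 0.68] turn deg [ 0.39  0.44 -0.07]
```

```bash
python3 -m crank '[[[0.1,4.5,0.4],[0.4,0.4,0]],[[0,4.5,0],[0,0,0]],[[0,0.9,0],[0,0,0]],[[0,0,0],[0,0,0]]]'; python3 -m crank '[[[0,0,0],[0,0,0]],[[0,0,0],[0,0,0]],[[0,0,0],[0,0,0]],[[0,0,0],[0,0,0]],[[0,0,0],[0,0,0]],[[0,0,0],[0,0,0]],[[0,0,0],[0,0,0]]]' -1 15; python3 -c "
from h import *
st()"
```

```text
time: 4.45
ee_pos: [0.5536, -0.2389, 0.1359]
tcp_rot: [0.581, 0.415, -0.41, -0.568]
contact_force: [-0.6, 0.2, 0.7]
width: 0.0874
time: 5.15
ee_pos: [0.5595, -0.2419, 0.1474]
tcp_rot: [0.585, 0.417, -0.408, -0.563]
contact_force: [0.1, 0.3, 0.1]
width: 0.0393
t 5.15 p [ 0.5595 -0.2419  0.1474] jawyaw 71.36 down [ 0.029 -0.018 -0.999] F [0.1  0.34 0.14] M [-0.022  0.045  0.009] w 0.0393 q [-0.54  0.22  1.67 -0.    1.21 -1.78]
```

```bash
python3 -c "
from h import *
go([.547,-.2365,.127],71.4)"
```

```text
t 5.15 p [ 0.5595 -0.2419  0.1474] jawyaw 71.36 down [ 0.029 -0.018 -0.999] F [0.1  0.34 0.14] M [-0.022  0.045  0.009] w 0.0393 q [-0.54  0.22  1.67 -0.    1.21 -1.78]
shift cm [0.13 1.99 1.42] turn deg [ 1.89 -0.03 -0.45]
```

```bash
python3 -m crank '[[[0.1,2.1,1.5],[2.1,0,-0.5]],[[0,0.16,0.08],[0.25,0,0]],[[0,0.16,0.08],[0.25,0,0]]]' -1 15;  python3 -c "
from h import *
go([.547,-.2365,.127],71.4)"
```

```text
time: 5.45
ee_pos: [0.543, -0.2354, 0.1204]
tcp_rot: [-0.569, -0.409, 0.415, 0.579]
contact_force: [0.5, -1.1, 0.7]
width: 0.0152
t 5.45 p [ 0.543  -0.2354  0.1204] jawyaw 71.35 down [-0.015  0.007 -1.   ] F [ 0.45 -1.12  0.74] M [-0.032 -0.041  0.018] w 0.0152 q [-0.54  0.25  1.69 -0.    1.22 -1.79]
shift cm [ 0.02 -0.66 -0.4 ] turn deg [-0.95 -0.04  0.1 ]
```

```bash
python3 -m crank '[[[0,-0.5,-0.4],[-1,0,0]],[[0,0,0],[0,0,0]]]' -1 15;  python3 -c "
from h import *
go([.547,-.2365,.127],71.4)"
```

```text
time: 5.65
ee_pos: [0.5459, -0.236, 0.1233]
tcp_rot: [-0.573, -0.413, 0.412, 0.576]
contact_force: [0.4, 1.0, -4.3]
width: 0.014
t 5.65 p [ 0.5459 -0.236   0.1233] jawyaw 71.36 down [-0.001  0.003 -1.   ] F [ 0.43  0.99 -4.33] M [ 0.023  0.013 -0.024] w 0.014 q [-0.54  0.24  1.7   0.    1.21 -1.79]
shift cm [-0.01 -0.37 -0.12] turn deg [-0.12 -0.04  0.15]
```

```bash
python3 -m crank '[[[0,0,0],[0,0,0]],[[0,-0.6,0],[0,0,0]],[[0,-1.5,0],[0,0,0]],[[0,-2,0],[0,0,0]],[[0,-2,0],[0,0,0]],[[0,-1,0],[0,0,0]]]' -1 45;  python3 -c "
from h import *
go([.547,-.2365,.2],71.4)"; python3 -m crank '[[[0,0,0],[0,0,0]],[[0,0,0],[0,0,0]]]';python3 -c "
from h import *
go([.547,-.2365,.2],71.4)"
```

```text
time: 6.25
ee_pos: [0.5444, -0.2353, 0.1974]
tcp_rot: [-0.572, -0.412, 0.413, 0.577]
contact_force: [-0.6, -0.5, -2.4]
width: 0.014
t 6.25 p [ 0.5444 -0.2353  0.1974] jawyaw 71.36 down [-0.005  0.005 -1.   ] F [-0.59 -0.51 -2.36] M [-0.067 -0.079  0.005] w 0.014 q [-0.54  0.17  1.63  0.    1.35 -1.79]
shift cm [-0.03 -0.26 -0.28] turn deg [-0.38 -0.04  0.2 ]
time: 6.45
ee_pos: [0.5457, -0.2361, 0.2007]
tcp_rot: [-0.573, -0.413, 0.412, 0.575]
contact_force: [0.5, -0.3, -3.6]
width: 0.0137
t 6.45 p [ 0.5457 -0.2361  0.2007] jawyaw 71.37 down [-0.001  0.003 -1.   ] F [ 0.46 -0.25 -3.56] M [ 0.065  0.083 -0.058] w 0.0137 q [-0.54  0.17  1.63  0.    1.35 -1.79]
shift cm [ 0.    0.07 -0.13] turn deg [-0.09 -0.03  0.13]
```

```bash
python3 - <<'E'
from h import *
import pickle
np.set_printoptions(precision=4,suppress=True)
o,M=st();cw=r.get_calibration("wrist");w=r.get_image("wrist");s=r.get_image("side");t=r.get_image("top")
pickle.dump((o,M,cw),open("c3.pkl","wb"))
for n in("knuckle","pin_seat","upper_arm","cabinet"):
    for c in("side","top","wrist"): print(n,c,[(np.round(d["location"],1),round(d["confidence"],2)) for d in r.pinpoint(n,c)[:2]])
for n,i in(("w3",w),("s3",s),("t3",t)): cv2.imwrite(f"pics/{n}.png",i[:,:,::-1].copy())
a=cv2.resize(s[170:310,95:235],None,fx=4,fy=4,interpolation=cv2.INTER_CUBIC)
b=cv2.resize(w[200:290,255:315],None,fx=4,fy=4,interpolation=cv2.INTER_CUBIC)
im=np.zeros((560,800,3),np.uint8);im[:,:560]=a;im[:360,560:800]=b
cv2.imwrite("pics/comp3.png",im[:,:,::-1])
st()
E
```

```text
t 6.45 p [ 0.5457 -0.2361  0.2007] jawyaw 71.37 down [-0.001  0.003 -1.   ] F [ 0.46 -0.25 -3.56] M [ 0.065  0.083 -0.058] w 0.0137 q [-0.54  0.17  1.63  0.    1.35 -1.79]
knuckle side [(array([329.5, 165.6]), 0.81)]
knuckle top [(array([363. , 140.2]), 0.77), (array([355.3, 180.3]), 0.26)]
knuckle wrist []
pin_seat side [(array([213.8, 256.7]), 0.88), (array([286.8, 285.3]), 0.54)]
pin_seat top [(array([228.2, 226.3]), 0.96)]
pin_seat wrist [(array([550.4, 135. ]), 0.65)]
upper_arm side [(array([164.5, 263.4]), 0.73), (array([212.6, 222.2]), 0.66)]
upper_arm top [(array([221.2, 216.3]), 0.91)]
upper_arm wrist []
cabinet side [(array([194.2, 289.8]), 0.98), (array([330.9, 163.4]), 0.45)]
cabinet top [(array([209.2, 238.8]), 0.95)]
cabinet wrist [(array([555.6, 122.6]), 0.86)]
t 7.2 p [ 0.5457 -0.236   0.2003] jawyaw 71.36 down [-0.001  0.003 -1.   ] F [-0.49 -0.09 -3.19] M [ 0.004  0.06  -0.041] w 0.0135 q [-0.54  0.17  1.63  0.    1.35 -1.79]
```

View pics/comp3.png

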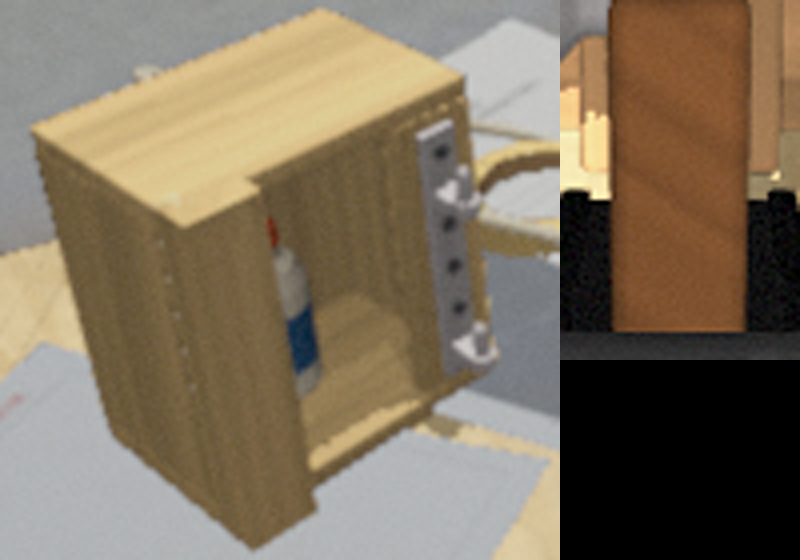

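```bash
python3 - <<'E'
from h import *
np.set_printoptions(precision=4,suppress=True)
P=dict(latchOutBot=([253,548],0),latchInBot=([315,505],0),latchOutTop=([178,228],.18),latchInTop=([262,183],.18),hingeTop=([465,78],.18),backHinge=([320,8],.18),backLatch=([35,130],.18),upPin=([465,168],.146),loPin=([480,325],.056))
W={}
for n,(p,z) in P.items():
    W[n]=atz("side",[95+p[0]/4,170+p[1]/4],z);print(n,W[n])
def ang(a,b): d=W[a]-W[b];print(a,b,np.linalg.norm(d),np.degrees(np.arctan2(d[1],d[0]))-90)
ang("backLatch","backHinge");ang("latchOutTop","latchInTop");ang("latchOutBot","latchInBot");ang("backLatch","latchOutTop");ang("backHinge","hingeTop")
def t2(n,a,b):
    p=tri([ray("side",a),ray("top",b)]);print(n,p,proj("side",p)-a,proj("top",p)-b)
t2("knuckle",[329.5,165.6],[363,140.2])
for z in(.105,.109,.113):print(z,atz("side",[329.5,165.6],z),atz("top",[363,140.2],z))
t2("pinseat",[213.8,256.7],[228.2,226.3]);t2("cab",[194.2,289.8],[209.2,238.8])
# leaf top centerline in wrist
import pickle;o,M,cw=pickle.load(open("c3.pkl","rb"))
z=.162+.2007-.1233
for p in([287.2,201],[284.8,281]): print(atz("wrist",p,z,cw))
# top image crop
t=cv2.imread("pics/t3.png")
a=cv2.resize(t[150:270,125:295],None,fx=3,fy=3,interpolation=cv2.INTER_CUBIC);cv2.imwrite("pics/t3c.png",a)
E
```

```text
latchOutBot [0.5569 0.2492 0.    ]
latchInBot [0.5644 0.2144 0.    ]
latchOutTop [0.5522 0.2533 0.18  ]
latchInTop [0.5622 0.2127 0.18  ]
hingeTop [0.5871 0.1    0.18  ]
backHinge [0.6975 0.1175 0.18  ]
backLatch [0.6668 0.2703 0.18  ]
upPin [0.568 0.115 0.146]
loPin [0.5682 0.1158 0.056 ]
backLatch backHinge 0.1558298053951322 11.337181380619938
latchOutTop latchInTop 0.041784941044911254 13.750595571515177
latchOutBot latchInBot 0.035635767123354395 12.165449869832841
backLatch latchOutTop 0.1158612962005099 -81.57270362428355
backHinge hingeTop 0.111796829147512 -80.99917636490852
knuckle [ 0.6244 -0.266   0.105 ] [ 3.3772 -0.0563] [-3.3134 -1.0344]
0.105 [ 0.6295 -0.2593  0.105 ] [ 0.6186 -0.2721  0.105 ]
0.109 [ 0.6237 -0.253   0.109 ] [ 0.6173 -0.2703  0.109 ]
0.113 [ 0.6178 -0.2467  0.113 ] [ 0.6159 -0.2686  0.113 ]
pinseat [0.5728 0.1132 0.0382] [1.833  0.1455] [-1.4447 -0.3234]
cab [ 0.5744  0.1681 -0.0178] [-0.2819 -0.0238] [0.212  0.0442]
[ 0.5023 -0.2207  0.2394]
[ 0.5348 -0.2326  0.2394]
```

View pics/t3c.png

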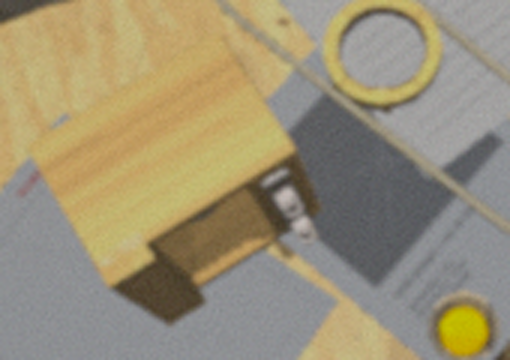

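```bash
python3 - <<'E'
from h import *
import pickle
np.set_printoptions(precision=1,suppress=True)
o,M,cw=pickle.load(open("c3.pkl","rb"))
w=cv2.imread("pics/w3.png");s=cv2.imread("pics/s3.png")
a=cv2.resize(w[60:200,230:330],None,fx=4,fy=4,interpolation=cv2.INTER_CUBIC)
b=cv2.resize(s[115:235,295:395],None,fx=4,fy=4,interpolation=cv2.INTER_CUBIC)
im=np.zeros((560,800,3),np.uint8);im[:,:400]=a;im[:480,400:]=b;cv2.imwrite("pics/comp4.png",im)
x=M[:,0];y=M[:,2];u=np.array([0,0,1.])
for c in(-.005,0,.004):
    O=o["ee_pos"]+c*y;O[2]=.2007-.1233+.012
    L=lambda X,Y,Z:O+x*X+y*Y+u*Z
    print(c,"free",(proj("wrist",L(0,.055,.15),cw)-[230,60])*4,"knob",(proj("wrist",L(-.025,.038,.075),cw)-[230,60])*4,
     "side knuckle lo",(proj("side",L(0,-.068,.02))-[295,115])*4+[400,0],"kn up top",(proj("side",L(0,-.068,.13))-[295,115])*4+[400,0],"free top",(proj("side",L(0,.055,.15))-[295,115])*4+[400,0],"free bot",(proj("side",L(0,.055,0))-[295,115])*4+[400,0])
E
```

```text
-0.005 free [221.2 524.5] knob [ 58.5 536.5] side knuckle lo [555.6 203.8] kn up top [567.6  32. ] free top [681.9  69.3] free bot [654.4 323.2]
0 free [221.2 473.3] knob [ 57.6 505.1] side knuckle lo [559.3 207. ] kn up top [571.7  34.7] free top [687.   72.6] free bot [658.9 327.3]
0.004 free [221.2 431.9] knob [ 56.9 479.8] side knuckle lo [562.4 209.7] kn up top [574.9  36.9] free top [691.2  75.2] free bot [662.6 330.6]
```

View pics/comp4.png

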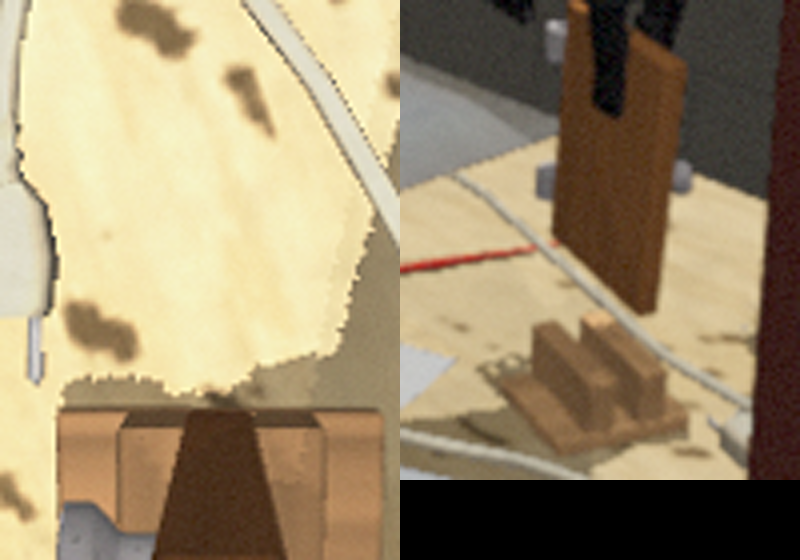

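```bash
python3 -m crank '[[[1.7,0,1.3],[0,0,0]],[[3.2,0,2.6],[0,0,0]],[[3.6,0,2.8],[0,0,0]],[[3.6,0,2.8],[0,0,0]],[[3.6,0,2.8],[0,0,0]],[[3.6,0,2.8],[0,0,0]],[[3.6,0,2.8],[0,0,0]],[[2.2,0,1.6],[0,0,0]]]';python3 -m crank '[[[0,0,0],[0,-7.4,0]],[[0,0,0],[0,-7.4,0]],[[0,0,0],[0,-7.4,0]],[[0,0,0],[0,-7.4,0]],[[0,0,0],[0,0,0]]]';python3 -c "
from h import *
go([.425,.088,.165],101)"
```

```text
time: 8.0
ee_pos: [0.4393, 0.0697, 0.2016]
tcp_rot: [0.577, 0.411, -0.408, -0.576]
contact_force: [1.1, 0.3, -3.7]
width: 0.0138
time: 8.5
ee_pos: [0.4376, 0.0752, 0.2033]
tcp_rot: [0.446, 0.552, -0.547, -0.443]
contact_force: [1.0, -0.2, -2.4]
width: 0.0139
t 8.5 p [0.4376 0.0752 0.2033] jawyaw 102.01 down [ 0.008  0.003 -1.   ] F [ 0.96 -0.18 -2.41] M [0.036 0.057 0.035] w 0.0139 q [-0.01 -0.22  2.    0.    1.35 -1.79]
shift cm [1.51 3.82 1.  ] turn deg [0.48 1.01 0.08]
```

```bash
python3 -m crank '[[[0.8,0,1],[0.5,1,0]],[[0.7,1.2,0],[0,0,0]],[[0,1.5,0],[0,0,0]],[[0,1,0],[0,0,0]],[[0,0,0],[0,0,0]]]';python3 - <<'E'
from h import *
import pickle
np.set_printoptions(precision=1,suppress=True)
o,M=st();s=r.get_image("side");t=r.get_image("top");cw=r.get_calibration("wrist");w=r.get_image("wrist")
pickle.dump((o,M,cw),open("c4.pkl","wb"))
for n,i in(("w4",w),("s4",s),("t4",t)): cv2.imwrite(f"pics/{n}.png",i[:,:,::-1].copy())
x=M[:,0];y=M[:,2];u=np.array([0,0,1.]);O=o["ee_pos"]-.0065*y-[0,0,.1113]
L=lambda X,Y,Z:O+x*X+y*Y+u*Z
for c in("side","top"): print(c,"lo",proj(c,L(0,-.068,.02)),"upLo",proj(c,L(0,-.068,.11)),"upTop",proj(c,L(0,-.068,.13)),"free",proj(c,L(0,.055,0)))
a=cv2.resize(s[150:300,150:300],None,fx=4,fy=4,interpolation=cv2.INTER_CUBIC)
b=cv2.resize(t[180:260,190:240],None,fx=4,fy=4,interpolation=cv2.INTER_CUBIC)
im=np.zeros((600,800,3),np.uint8);im[:,:600]=a;im[:320,600:]=b;cv2.imwrite("pics/comp5.png",im[:,:,::-1])
for c in("side","top"):print(c,[(d["location"],d["confidence"]) for d in r.pinpoint("knuckle",c)[:2]])
E
```

```text
time: 9.0
ee_pos: [0.4255, 0.0886, 0.1644]
tcp_rot: [0.454, 0.544, -0.542, -0.453]
contact_force: [-0.8, -0.1, -3.9]
width: 0.0138
t 9.0 p [0.4 0.1 0.2] jawyaw 100.23 down [ 0.  0. -1.] F [-0.8 -0.1 -3.9] M [0.1 0.1 0. ] w 0.0138 q [ 0.  -0.2  2.1  0.   1.3 -1.7]
side lo [240.7 258.4] upLo [237.9 217.1] upTop [237.3 207.2] free [292.7 297.1]
top lo [241.5 249. ] upLo [238.  241.6] upTop [237.1 239.8] free [271.3 294.3]
side [([238.2, 253.4], 0.85)]
top []
```

View pics/comp5.png

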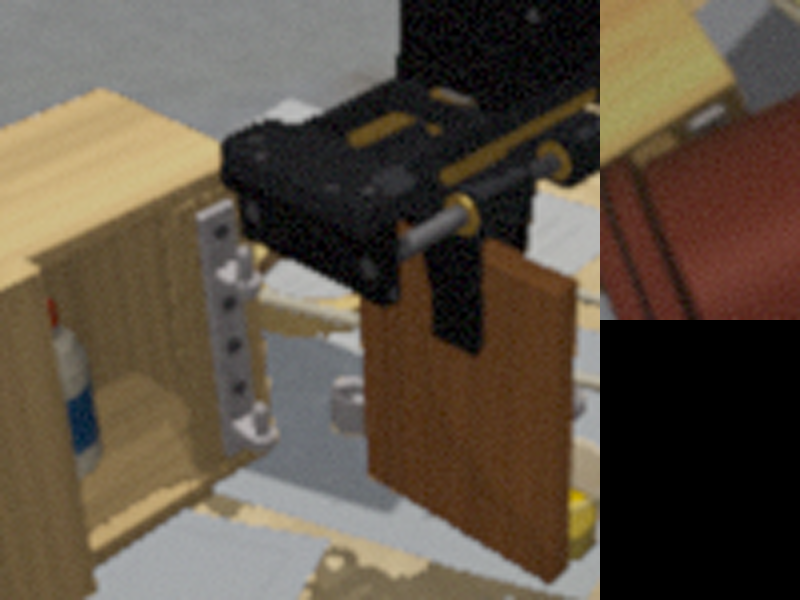

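```bash
python3 - <<'E'
from h import *
np.set_printoptions(precision=4,suppress=True)
for b in([-1.7,-3.2],[-1.7,-2],[-2.5,-3.2]):
    p=atz("side",np.array([215.5,258.3])-b,.04);print(b,"pin",p)
    a=np.radians(100.2);ly=np.array([-np.sin(a),np.cos(a)]);print("TCP",p[:2]+.0745*ly)
p=atz("side",[215.25,251.4],.056);print("raw pin tip",p, atz("side",[215.5,258.3],.04), atz("side",[211.25,212],.146))
E
```

```text
[-1.7, -3.2] pin [0.5562 0.1197 0.04  ]
TCP [0.4829 0.1065]
[-1.7, -2] pin [0.5594 0.1177 0.04  ]
TCP [0.4861 0.1046]
[-2.5, -3.2] pin [0.5552 0.1185 0.04  ]
TCP [0.4819 0.1053]
raw pin tip [0.5675 0.1156 0.056 ] [0.5669 0.117  0.04  ] [0.568 0.115 0.146]
```

```bash
python3 -c "
from h import *
go([.474,.1037,.159],100.5)
go([.484,.1055,.159],100.5)"
```

```text
t 9.25 p [0.4272 0.0884 0.167 ] jawyaw 100.27 down [ 0.007  0.002 -1.   ] F [-0.62 -0.34 -4.03] M [ 0.061  0.114 -0.011] w 0.0141 q [ 0.02 -0.21  2.06  0.    1.28 -1.73]
shift cm [ 0.67  0.84 -4.87] turn deg [ 0.41 -0.23  0.02]
t 9.25 p [0.4272 0.0884 0.167 ] jawyaw 100.27 down [ 0.007  0.002 -1.   ] F [-0.62 -0.34 -4.03] M [ 0.061  0.114 -0.011] w 0.0141 q [ 0.02 -0.21  2.06  0.    1.28 -1.73]
shift cm [ 0.67  0.84 -5.89] turn deg [ 0.41 -0.23  0.02]
```

```bash
python3 -m crank '[[[0.2,0.3,-1.5],[0.4,-0.2,0]],[[0.2,0.3,-1.8],[0,0,0]],[[0.2,0.2,-1.5],[0,0,0]],[[0,0,-0.6],[0,0,0]],[[0,0,0],[0,0,0]]]';python3 - <<'E'
from h import *
import pickle
np.set_printoptions(precision=1,suppress=True)
r.get_image("top");o,M=st();print(o["ee_pos"]*1000);s=r.get_image("side")
pickle.dump((o,M),open("c5.pkl","wb"))
cv2.imwrite("pics/s5.png",s[:,:,::-1].copy())
x=M[:,0];y=M[:,2];u=np.array([0,0,1.]);O=o["ee_pos"]-.0065*y-[0,0,.1113]
L=lambda X,Y,Z:O+x*X+y*Y+u*Z
f=lambda P:(proj("side",P)-[180,180])*6
print("lo",f(L(0,-.068,.02)),"loTop",f(L(0,-.068,.04)),"upLo",f(L(0,-.068,.11)),"hingeBotBack",f(L(.007,-.055,0)),"freeBotBack",f(L(.007,.055,0)))
a=cv2.resize(s[180:280,180:310],None,fx=6,fy=6,interpolation=cv2.INTER_CUBIC)
cv2.imwrite("pics/comp6.png",a[:,:,::-1].copy())
E
```

```text
time: 9.75
ee_pos: [0.4833, 0.1042, 0.1621]
tcp_rot: [0.454, 0.545, -0.542, -0.451]
contact_force: [-0.3, 0.1, -2.9]
width: 0.0141
t 9.8 p [0.5 0.1 0.2] jawyaw 100.38 down [ 0.  0. -1.] F [ 0.2 -0.6 -3.6] M [ 0.   0.1 -0. ] w 0.0134 q [ 0.1 -0.1  1.9 -0.   1.2 -1.7]
[482.9 104.1 162.1]
lo [221.2 409.3] loTop [215.9 358.2] upLo [196.4 167.9] hingeBotBack [237.6 486. ] freeBotBack [493.1 638.8]
```

View pics/comp6.png

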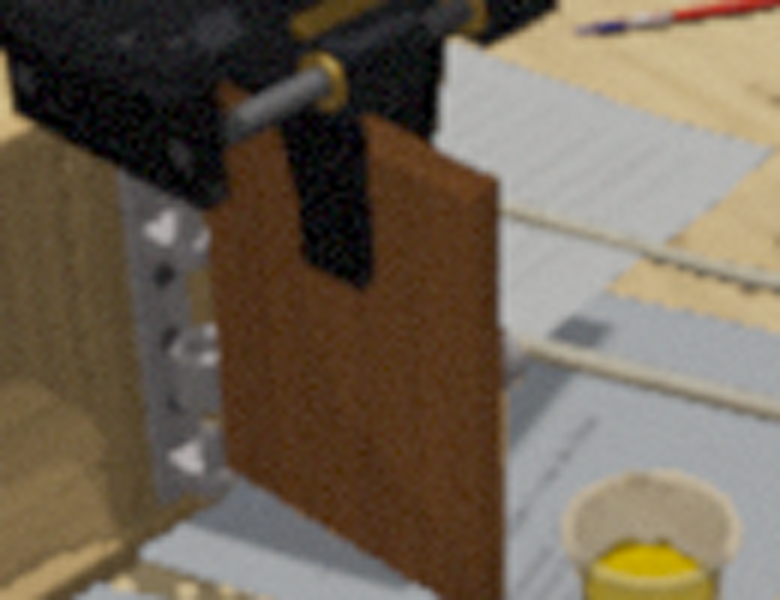

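```bash
python3 -m crank '[[[-0.1,0.5,-0.15],[0,0,0]],[[0,0.5,0],[0,0,0]],[[0,0,0],[0,0,0]]]';python3 -c "
from h import *
go([.4845,.1033,.149],100.4)"
```

```text
time: 10.15
ee_pos: [0.4829, 0.1029, 0.1513]
tcp_rot: [0.454, 0.544, -0.542, -0.452]
contact_force: [-0.1, 0.2, -3.8]
width: 0.0135
t 10.15 p [0.4829 0.1029 0.1513] jawyaw 100.36 down [ 0.004  0.    -1.   ] F [-0.08  0.24 -3.85] M [0.084 0.115 0.053] w 0.0135 q [ 0.05 -0.04  1.94 -0.    1.23 -1.7 ]
shift cm [ 0.01  0.23 -0.16] turn deg [ 0.25 -0.04 -0.04]
```

```bash
python3 -m crank '[[[0,0.2,-0.16],[0.2,0,0]],[[0,0.15,0],[0,0,0]],[[0,0,0],[0,0,0]]]';python3 -c "
from h import *
go([.4845,.1033,.145],100.4)"; python3 -m crank '[[[0,0.2,0],[0,0,0]],[[0,0,0],[0,0,0]]]';python3 -c "
from h import *
go([.4845,.1033,.145],100.4)"
```

```text
time: 10.45
ee_pos: [0.484, 0.1031, 0.1472]
tcp_rot: [-0.453, -0.543, 0.543, 0.453]
contact_force: [0.6, -1.3, -3.0]
width: 0.0138
t 10.45 p [0.484  0.1031 0.1472] jawyaw 100.35 down [ 0.    -0.001 -1.   ] F [ 0.65 -1.33 -3.01] M [0.045 0.098 0.016] w 0.0138 q [ 0.05 -0.02  1.94 -0.    1.23 -1.7 ]
shift cm [ 0.01  0.22 -0.05] turn deg [-0.01 -0.05 -0.04]
time: 10.65
ee_pos: [0.4841, 0.1031, 0.1451]
tcp_rot: [-0.453, -0.543, 0.543, 0.453]
contact_force: [-0.0, 0.4, -3.7]
width: 0.0136
t 10.65 p [0.4841 0.1031 0.1451] jawyaw 100.35 down [ 0.    -0.001 -1.   ] F [-0.05  0.37 -3.73] M [0.021 0.088 0.017] w 0.0136 q [ 0.05 -0.02  1.94 -0.    1.23 -1.7 ]
shift cm [ 0.01  0.01 -0.04] turn deg [-0.   -0.05 -0.04]
```

```bash
for i in 1; do python3 -m crank '[[[0,0.2,0],[0,0,0]],[[0,0,0],[0,0,0]]]'; done; python3 -m crank '[[[0,0.2,0],[0,0,0]],[[0,0,0],[0,0,0]]]';python3 -c "
from h import *
st()"
```

```text
time: 10.85
ee_pos: [0.4841, 0.1032, 0.143]
tcp_rot: [-0.453, -0.543, 0.543, 0.453]
contact_force: [-0.1, -0.6, -2.6]
width: 0.0133
time: 11.05
ee_pos: [0.485, 0.1032, 0.1422]
tcp_rot: [0.454, 0.543, -0.543, -0.452]
contact_force: [-0.3, -0.7, -3.5]
width: 0.0138
t 11.05 p [0.485  0.1032 0.1422] jawyaw 100.36 down [ 0.002 -0.001 -1.   ] F [-0.26 -0.66 -3.54] M [ 0.046  0.009 -0.022] w 0.0138 q [ 0.05 -0.02  1.94 -0.    1.22 -1.7 ]
```

```bash
python3 -m crank '[[[0,0.2,0],[0,0,0]]]';  python3 -m crank '[[[0,0.1,0],[0,0,0]],[[0,0,0],[0,0,0]]]';python3 -c "
from h import *
st()"
```

```text
time: 11.15
ee_pos: [0.4853, 0.1032, 0.1413]
tcp_rot: [0.454, 0.544, -0.543, -0.452]
contact_force: [-8.1, -1.2, 10.5]
width: 0.0136
time: 11.35
ee_pos: [0.4858, 0.1033, 0.1418]
tcp_rot: [0.454, 0.544, -0.542, -0.451]
contact_force: [-0.2, 0.0, -2.6]
width: 0.0132
t 11.35 p [0.4858 0.1033 0.1418] jawyaw 100.37 down [ 0.005 -0.001 -1.   ] F [-0.23  0.01 -2.58] M [0.039 0.073 0.027] w 0.0132 q [ 0.05 -0.02  1.94 -0.    1.21 -1.7 ]
```

```bash
python3 -m crank '[[[0,-0.2,0.25],[0.3,0,0]],[[0,0,0],[0,0,0]]]';python3 -c "
from h import *
st()"; python3 -m crank '[[[0,0.2,0],[0,0,0]]]';  python3 -m crank '[[[0,0.15,0],[0,0,0]]]';  python3 -m crank '[[[0,0.1,0],[0,0,0]]]';python3 -c "
from h import *
st()"
```

```text
time: 11.55
ee_pos: [0.4829, 0.1028, 0.1432]
tcp_rot: [-0.453, -0.542, 0.544, 0.453]
contact_force: [0.3, -0.3, -3.0]
width: 0.0139
t 11.55 p [0.4829 0.1028 0.1432] jawyaw 100.38 down [-0.002 -0.002 -1.   ] F [ 0.27 -0.33 -3.  ] M [0.046 0.017 0.02 ] w 0.0139 q [ 0.05 -0.02  1.94 -0.    1.22 -1.7 ]
time: 11.65
ee_pos: [0.483, 0.1028, 0.1415]
tcp_rot: [-0.453, -0.542, 0.544, 0.453]
contact_force: [-6.5, -1.6, 12.8]
width: 0.0141
time: 11.75
ee_pos: [0.4832, 0.1028, 0.1414]
tcp_rot: [-0.453, -0.542, 0.544, 0.453]
contact_force: [-10.3, -0.4, 15.1]
width: 0.0136
time: 11.85
ee_pos: [0.4835, 0.1028, 0.1417]
tcp_rot: [-0.453, -0.543, 0.544, 0.452]
contact_force: [-5.5, -0.4, 6.5]
width: 0.0138
t 11.85 p [0.4835 0.1028 0.1417] jawyaw 100.39 down [-0.    -0.002 -1.   ] F [-5.52 -0.42  6.45] M [ 0.028  0.583 -0.029] w 0.0138 q [ 0.05 -0.02  1.94 -0.    1.22 -1.7 ]
```

```bash
python3 - <<'E'
from h import *
np.set_printoptions(precision=4,suppress=True)
for z in(.0708,.0766):
    k=atz("side",[214,246],z); kt=atz("side",[180+201/6,180+345/6],z+.02)
    for f in(atz("side",[215.5,258.3],.04),atz("side",[215.3,251.7],.056)): print(z,k,kt,"need",(f-k)*1000,(f-kt)*1000)
st();r.get_image("side")
for n in("knuckle","pin_seat"):
  for c in("side",): print(n,[(d["location"],d["confidence"]) for d in r.pinpoint(n,c)[:2]])
E
```

```text
0.0708 [0.5662 0.1178 0.0708] [0.5657 0.1172 0.0908] need [  0.7452  -0.8116 -30.8   ] [  1.1935  -0.1919 -50.8   ]
0.0708 [0.5662 0.1178 0.0708] [0.5657 0.1172 0.0908] need [  0.4016  -1.7154 -14.8   ] [  0.8499  -1.0957 -34.8   ]
0.0766 [0.5591 0.1216 0.0766] [0.5584 0.1211 0.0966] need [  7.8338  -4.577  -36.6   ] [  8.5913  -4.1325 -56.6   ]
0.0766 [0.5591 0.1216 0.0766] [0.5584 0.1211 0.0966] need [  7.4903  -5.4808 -20.6   ] [  8.2478  -5.0363 -40.6   ]
t 11.85 p [0.4835 0.1028 0.1417] jawyaw 100.39 down [-0.    -0.002 -1.   ] F [-5.52 -0.42  6.45] M [ 0.028  0.583 -0.029] w 0.0138 q [ 0.05 -0.02  1.94 -0.    1.22 -1.7 ]
knuckle [([214.3, 251.4], 0.88)]
pin_seat [([216.5, 258.0], 0.93)]
```

```bash
python3 -m crank '[[[0,-0.35,0],[0,0,0]],[[-0.45,0,-0.6],[0,0,0]],[[0,0,0],[0,0,0]]]';python3 -c "
from h import *
go([.491,.0995,.143],100.4)"
```

```text
time: 12.3
ee_pos: [0.4907, 0.0992, 0.1449]
tcp_rot: [-0.453, -0.543, 0.544, 0.452]
contact_force: [0.4, -0.3, -3.8]
width: 0.0135
t 12.3 p [0.4907 0.0992 0.1449] jawyaw 100.4 down [ 0.    -0.002 -1.   ] F [ 0.39 -0.33 -3.85] M [0.057 0.062 0.061] w 0.0135 q [ 0.04 -0.01  1.92 -0.    1.22 -1.71]
shift cm [ 0.02  0.19 -0.03] turn deg [-0.02  0.   -0.11]
```

```bash
python3 -m crank '[[[0,0.2,0],[0,0,0]]]';  python3 -m crank '[[[0,0.15,0],[0,0,0]]]';  python3 -m crank '[[[0,0.15,0],[0,0,0]]]';python3 -c "
from h import *
st()"
```

```text
time: 12.4
ee_pos: [0.4908, 0.0991, 0.1425]
tcp_rot: [-0.453, -0.543, 0.544, 0.452]
contact_force: [0.5, 1.0, -3.0]
width: 0.0138
time: 12.5
ee_pos: [0.4909, 0.0991, 0.1405]
tcp_rot: [-0.453, -0.543, 0.544, 0.453]
contact_force: [1.4, 1.0, -2.3]
width: 0.0139
time: 12.6
ee_pos: [0.4913, 0.0994, 0.139]
tcp_rot: [-0.453, -0.543, 0.543, 0.452]
contact_force: [0.8, 1.8, -1.4]
width: 0.0137
t 12.6 p [0.4913 0.0994 0.139 ] jawyaw 100.37 down [ 0.    -0.001 -1.   ] F [ 0.8   1.78 -1.4 ] M [ 0.417 -0.398  0.138] w 0.0137 q [ 0.04  0.    1.93 -0.    1.21 -1.71]
```

```bash
python3 -m crank '[[[0.05,0.2,-0.04],[0,0,0]]]';  python3 -m crank '[[[0,0.2,0],[0,0,0]]]';  python3 -m crank '[[[0,0.2,0],[0,0,0]]]';python3 -c "
from h import *
st()"
```

```text
time: 12.7
ee_pos: [0.4917, 0.1, 0.1368]
tcp_rot: [-0.453, -0.543, 0.543, 0.452]
contact_force: [0.3, 0.2, -1.9]
width: 0.0137
time: 12.8
ee_pos: [0.4916, 0.1002, 0.1345]
tcp_rot: [-0.453, -0.543, 0.543, 0.452]
contact_force: [0.9, 0.3, -4.2]
width: 0.0136
time: 12.9
ee_pos: [0.4915, 0.1002, 0.1322]
tcp_rot: [-0.453, -0.543, 0.543, 0.452]
contact_force: [1.0, 0.2, -3.3]
width: 0.0135
t 12.9 p [0.4915 0.1002 0.1322] jawyaw 100.39 down [ 0.    -0.001 -1.   ] F [ 0.98  0.18 -3.29] M [ 0.199 -0.123  0.028] w 0.0135 q [ 0.04  0.01  1.93 -0.    1.2  -1.71]
```

```bash
python3 -m crank '[[[0,0.2,0],[0,0,0]]]';  python3 -m crank '[[[0,0.2,0],[0,0,0]]]';  python3 -m crank '[[[0,0.15,0],[0,0,0]]]'; python3 -m crank '[[[0,0.1,0],[0,0,0]]]';python3 -m crank '[[[0,0.1,0],[0,0,0]]]'; python3 -c "
from h import *
st()"
```

```text
time: 13.0
ee_pos: [0.4915, 0.1003, 0.1299]
tcp_rot: [-0.453, -0.543, 0.543, 0.452]
contact_force: [1.0, 0.9, -2.5]
width: 0.0136
time: 13.1
ee_pos: [0.4916, 0.1003, 0.1278]
tcp_rot: [-0.453, -0.543, 0.543, 0.452]
contact_force: [1.4, 1.0, -3.2]
width: 0.0137
time: 13.2
ee_pos: [0.4916, 0.1003, 0.1261]
tcp_rot: [-0.453, -0.543, 0.543, 0.452]
contact_force: [-2.1, -0.3, 4.1]
width: 0.0137
time: 13.3
ee_pos: [0.4916, 0.1003, 0.126]
tcp_rot: [-0.453, -0.543, 0.543, 0.452]
contact_force: [-6.1, -0.5, 10.5]
width: 0.0136
time: 13.4
ee_pos: [0.4917, 0.1003, 0.1261]
tcp_rot: [-0.453, -0.543, 0.544, 0.452]
contact_force: [-3.7, -0.1, 5.7]
width: 0.0136
t 13.4 p [0.4917 0.1003 0.1261] jawyaw 100.42 down [ 0.    -0.001 -1.   ] F [-3.68 -0.1   5.7 ] M [ 0.141  0.48  -0.008] w 0.0136 q [ 0.04  0.02  1.94 -0.    1.19 -1.71]
```

```bash
python3 -m crank '[[[0,0,0],[0,0,0]],[[0,0,0],[0,0,0]],[[0,0,0],[0,0,0]],[[0,0,0],[0,0,0]],[[0,0,0],[0,0,0]]]' 0 20;  python3 -c "
from h import *
st()"; python3 -m crank '[[[0,-2,0],[0,0,0]],[[0,-2.5,0],[0,0,0]],[[0,-2.5,0],[0,0,0]],[[0,0,0],[0,0,0]]]'; python3 - <<'E'
from h import *
o,M=st();s=r.get_image("side")
P=np.array([.4917,.1003])+.0745*np.array([.983,.1803]);print("P",P)
f=lambda X:np.round(proj("side",X),1)
print([(d["location"],round(d["confidence"],2)) for n in("knuckle","leaf") for d in r.pinpoint(n,"side")[:1]])
print("model knuckle",f([*P,.04]))
E
```

```text
time: 13.9
ee_pos: [0.4927, 0.0998, 0.1273]
tcp_rot: [0.454, 0.543, -0.543, -0.451]
contact_force: [0.3, -0.2, -0.1]
width: 0.0412
t 13.9 p [0.4927 0.0998 0.1273] jawyaw 100.4 down [ 0.003 -0.002 -1.   ] F [ 0.32 -0.25 -0.09] M [ 0.081 -0.011  0.042] w 0.0412 q [ 0.04  0.02  1.94 -0.    1.19 -1.71]
time: 14.3
ee_pos: [0.4913, 0.0997, 0.1979]
tcp_rot: [-0.453, -0.542, 0.544, 0.453]
contact_force: [-0.1, -0.2, 0.2]
width: 0.0437
t 14.3 p [0.4913 0.0997 0.1979] jawyaw 100.38 down [-0.001 -0.002 -1.   ] F [-0.11 -0.15  0.19] M [ 0.059 -0.041  0.025] w 0.0437 q [ 0.04 -0.06  1.87 -0.    1.33 -1.71]
P [0.5649335  0.11373235]
[([216.0, 258.5], 0.98), ([238.2, 278.4], 0.63)]
model knuckle [217.5 258.1]
```

```bash
python3 -m crank '[[[-2,0,0.7],[0,0,0]],[[-2.7,0,0],[0,0,0]],[[0,0,0],[0,0,0]],[[0,0,0],[0,0,0]],[[0,1.5,0],[0,0,0]],[[0,2.5,0],[0,0,0]],[[0,0.6,0],[0,0,0]],[[0,0,0],[0,0,0]]]' -1 20; python3 - <<'E'
from h import *
st()
P=np.array([.565,.1137])
for th in(100.4,85,70,55,40,25,15,11):
    a=np.radians(th);lx=np.array([np.cos(a),np.sin(a)]);ly=np.array([-np.sin(a),np.cos(a)]);print(th,(P+.09*ly-.022*lx).round(4))
a=np.radians(100.4);lx=np.array([np.cos(a),np.sin(a)]);ly=np.array([-np.sin(a),np.cos(a)])
go([*(P+.09*ly-.022*lx),.152],100.4)
E
```

```text
time: 15.25
ee_pos: [0.4839, 0.0538, 0.1375]
tcp_rot: [-0.446, -0.539, 0.549, 0.458]
contact_force: [0.1, 0.2, 0.6]
width: 0.0008
t 15.25 p [0.4839 0.0538 0.1375] jawyaw 100.48 down [-0.022 -0.    -1.   ] F [0.06 0.19 0.59] M [ 0.084  0.017 -0.016] w 0.0008 q [-0.05 -0.01  1.95 -0.    1.23 -1.8 ]
100.4 [0.4804 0.0758]
85 [0.4734 0.0996]
70 [0.4729 0.1238]
55 [0.4787 0.1473]
40 [0.4903 0.1685]
25 [0.507 0.186]
15 [0.5205 0.1949]
11 [0.5262 0.1978]
t 15.25 p [0.4839 0.0538 0.1375] jawyaw 100.48 down [-0.022 -0.    -1.   ] F [0.06 0.19 0.59] M [ 0.084  0.017 -0.016] w 0.0008 q [-0.05 -0.01  1.95 -0.    1.23 -1.8 ]
shift cm [ 2.23 -1.44 -0.03] turn deg [-1.24  0.08  0.22]
```

```bash
python3 -m crank '[[[1,-1,0],[-1.2,0,0]],[[0.9,0,0],[0,0,0]],[[0.4,0,0],[0,2,0]],[[0.63,0,0.13],[0,4,0]],[[0.95,0,0.18],[0,6,0]],[[0.95,0,0.18],[0,6,0]],[[0.95,0,0.18],[0,6,0]],[[0.95,0,0.18],[0,6,0]]]'; cat >> h.py <<'E'
def arc(off=.022,rho=.09,z=.147):
    o,M=st();P=np.array([.565,.1137]);th=np.arctan2(M[1,0],M[0,0]);lx=np.array([np.cos(th),np.sin(th)]);ly=np.array([-lx[1],lx[0]])
    d=o["ee_pos"][:2]-P;print("rel door-frame lx,ly mm",(d@lx*1000).round(1),(d@ly*1000).round(1),"yaw",np.degrees(th).round(1))
    s=r.get_image("side");print([(np.round(q["location"],1),round(q["confidence"],2)) for q in r.find_in("leaf","side")[:1]])
E
python3 -c "
from h import *
arc()"
```

```text
time: 16.05
ee_pos: [0.4767, 0.1289, 0.1585]
tcp_rot: [0.582, 0.409, -0.397, -0.58]
contact_force: [-0.1, -0.1, -0.2]
width: 0.0004
t 16.05 p [0.4767 0.1289 0.1585] jawyaw 69.49 down [ 0.015  0.006 -1.   ] F [-0.06 -0.1  -0.22] M [ 0.002  0.054 -0.036] w 0.0004 q [ 0.1  -0.05  1.94  0.    1.24 -1.11]
rel door-frame lx,ly mm -16.8 88.0 yaw 69.5
[(array([224. , 251.4]), 0.94)]
```

```bash
python3 -m crank '[[[0.7,0.6,0.1],[0.5,5,0]],[[0.7,0.4,0.15],[0,5,0]],[[0.75,0,0.15],[0,5,0]],[[0.75,0,0.15],[0,5,0]],[[0.75,0,0.15],[0,5,0]],[[0.6,0,0.12],[0,4,0]],[[0.4,0,0.1],[0,3,0]]]'; 
python3 -c "
from h import *
arc()"
```

```text
time: 16.85
ee_pos: [0.4969, 0.175, 0.1548]
tcp_rot: [-0.667, -0.237, 0.224, 0.67]
contact_force: [-0.4, -0.4, -0.1]
width: 0.0002
t 16.85 p [0.4969 0.175  0.1548] jawyaw 38.05 down [ 0.016  0.01  -1.   ] F [-0.42 -0.39 -0.09] M [-0.15   0.092 -0.004] w 0.0002 q [ 0.18  0.03  1.87  0.01  1.23 -0.48]
rel door-frame lx,ly mm -15.8 90.3 yaw 38.0
[(array([200.4, 260.2]), 0.75)]
```

```bash
python3 -m crank '[[[0.45,0.5,0.1],[1,3,0]],[[0.45,0.2,0.1],[0,3,0]],[[0.45,0,0.1],[0,3,0]],[[0.4,0,0.1],[0,3,0]],[[0.35,0,0.08],[0,2.5,0]],[[0.3,0,0.06],[0,2,0]]]'; 
python3 -c "
from h import *
arc()"
```

```text
time: 17.55
ee_pos: [0.5146, 0.1916, 0.1505]
tcp_rot: [-0.686, -0.142, 0.133, 0.701]
contact_force: [-0.6, 0.4, 0.0]
width: 0.0005
t 17.55 p [0.5146 0.1916 0.1505] jawyaw 22.38 down [ 0.008  0.024 -1.   ] F [-0.56  0.42  0.01] M [-0.154  0.068 -0.073] w 0.0005 q [ 0.2   0.09  1.81  0.02  1.23 -0.2 ]
rel door-frame lx,ly mm -16.9 91.2 yaw 22.4
[(array([193.8, 257.7]), 0.78)]
```

```bash
python3 -m crank '[[[0.28,0.1,0.05],[0,2,-1]],[[0.25,0,0.05],[0,1.7,0]],[[0.25,0,0.05],[0,1.5,0]],[[0.2,0,0.04],[0,1.5,0]],[[0.2,0,0.04],[0,1.5,0]]]'; 
python3 -c "
from h import *
arc()"
```

```text
time: 18.15
ee_pos: [0.5251, 0.1973, 0.1507]
tcp_rot: [-0.692, -0.098, 0.079, 0.711]
contact_force: [-0.2, -0.3, 0.6]
width: 0.0005
t 18.15 p [0.5251 0.1973 0.1507] jawyaw 14.32 down [ 0.024  0.029 -0.999] F [-0.21 -0.26  0.65] M [-0.136  0.096  0.012] w 0.0005 q [ 0.2   0.1   1.8   0.03  1.21 -0.05]
rel door-frame lx,ly mm -18.0 90.8 yaw 14.3
[(array([186.8, 256.4]), 0.85)]
```

```bash
python3 -m crank '[[[0.2,0,0.03],[0.5,1.5,-0.5]],[[0.2,0,0.03],[0,1.2,0]]]'; python3 -m crank '[[[0.2,0,0],[0,0.5,0]]]';python3 -m crank '[[[0.2,0,0],[0,0,0]]]';python3 -m crank '[[[0.2,0,0],[0,0,0]]]'
```

```text
time: 18.45
ee_pos: [0.529, 0.199, 0.1507]
tcp_rot: [-0.69, -0.083, 0.059, 0.717]
contact_force: [-0.7, -0.2, -0.5]
width: 0.0004
time: 18.55
ee_pos: [0.5311, 0.1993, 0.1508]
tcp_rot: [-0.69, -0.08, 0.055, 0.717]
contact_force: [-0.5, -0.4, 1.0]
width: 0.0006
time: 18.65
ee_pos: [0.5332, 0.1997, 0.1509]
tcp_rot: [-0.69, -0.08, 0.055, 0.717]
contact_force: [-0.3, 1.2, -0.1]
width: 0.0003
time: 18.75
ee_pos: [0.5354, 0.2002, 0.151]
tcp_rot: [-0.69, -0.08, 0.055, 0.717]
contact_force: [0.3, -0.2, -1.2]
width: -0.0001
```

```bash
for i in 1; do python3 -m crank '[[[0.2,0,0],[0,0,0]]]';done; python3 -m crank '[[[0.2,0,0],[0,0,0]]]'|grep -E "ee|force"; python3 -c "
from h import *
arc()
save('side','s7',(100,170,240,310),4)"
```

```text
time: 18.85
ee_pos: [0.5375, 0.2006, 0.151]
tcp_rot: [-0.69, -0.08, 0.055, 0.717]
contact_force: [-2.5, 1.0, -1.0]
width: 0.0004
ee_pos: [0.5376, 0.2007, 0.1506]
contact_force: [-12.9, -2.9, 8.1]
t 18.95 p [0.5376 0.2007 0.1506] jawyaw 10.94 down [ 0.026  0.04  -0.999] F [-12.93  -2.93   8.06] M [-0.624  2.285 -0.004] w 0.0003 q [ 0.2   0.13  1.77  0.04  1.21 -0.  ]
rel door-frame lx,ly mm -10.4 90.6 yaw 10.9
[(array([183.7, 252.5]), 0.76)]
```

View pics/s7.png

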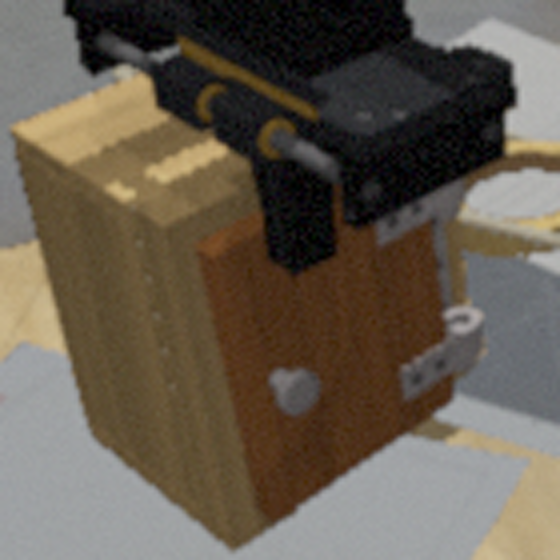

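```bash
python3 -m crank '[[[-1,0,0],[0,0,0]],[[-2,0,0],[0,0,0]],[[-3,0,0],[0,0,0]],[[-2,-2,0],[0,0,0]],[[-2,-3,0],[0,0,0]],[[-2,-3,0],[0,0,0]],[[0,0,0],[0,0,0]]]'; python3 - <<'E'
from h import *
arc()
for n in("knuckle","cabinet","leaf","mix_cup_0","tape_roll"):
    if n=="knuckle": save('side','s8',(100,170,240,310),4)
    print(n,[(np.round(d["location"],1),round(d["confidence"],2)) for d in r.pinpoint(n,"side")[:1]])
E
```

```text
time: 19.8
ee_pos: [0.4117, 0.1733, 0.2271]
tcp_rot: [-0.691, -0.078, 0.057, 0.717]
contact_force: [2.3, 0.7, -0.1]
width: 0.0005
t 19.8 p [0.4117 0.1733 0.2271] jawyaw 10.97 down [ 0.026  0.04  -0.999] F [ 2.26  0.75 -0.11] M [-0.098 -0.019 -0.016] w 0.0005 q [ 0.2  -0.26  1.99  0.03  1.38 -0.  ]
rel door-frame lx,ly mm -139.1 87.7 yaw 11.0
[(array([146.3, 219.9]), 0.72)]
knuckle [(array([216.4, 255.1]), 0.78)]
cabinet []
leaf [(array([192.6, 282.6]), 0.95)]
mix_cup_0 [(array([286.6, 286. ]), 0.94)]
tape_roll [(array([230.9, 223.8]), 0.69)]
```

View pics/s8.png

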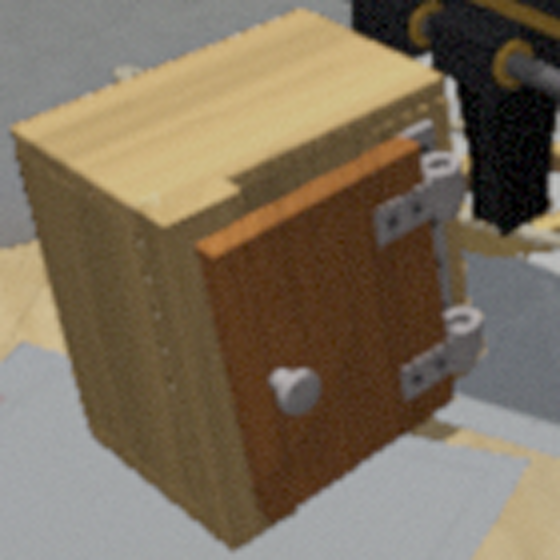

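The door hangs on both pins and is shut flush against the latch jamb. The gripper is clear, and the cup and tape roll are where they were. I'm handing the job in.

```bash
python3 -c "
from h import *
print(r.sign_off())"
```

```text
the job is handed in; nothing more can be done
None
```

The door is hanging on both pins, shut against the frame and let go. I handed the job in at about 20 s of the 67 s allowed; it reports no verdict.

**Hanging:** I took the door out of the stand and brought it in from the front, about 90° open. The first try at lowering it landed on the rim of a pin, at about 15 N. I moved it about 8 mm, and it then slid down smoothly. It stopped after 15.5 mm of travel, close to the 16 mm pin height, with at most about 14 N on the pins. I released it while still open.

**Shutting:** I pushed it shut slowly with closed fingers until it stopped against the frame at about 13 N.

**Last checks:**
- **Seating and closing:** the final side picture shows both knuckles fully down, the door flush with the latch jamb and the gripper clear. The network put the knuckle at row 255 there, against 258.5 when it was first seated; I put that down to the network's scatter, since nothing lifted the door.
- **Other objects:** the cup and tape roll were within about 1.5 pixels of where they started. The glue bottle could not be checked, as it is hidden behind the shut door. Nothing reached into the cabinet.
- **Disagreement:** my early estimate of the door's height in the grip was about 6 mm off. The contact with the pin showed this and I corrected for it.

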